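# Fit the daylight lamp module into its sprung bayonet socket and hold it home

## Robot

A 6-joint arm with a two-finger parallel gripper is mounted at the origin on the work surface. World frame = base frame: x ahead of the robot, y to its left, z up, the work surface at z = 0. Lengths are in m, angles in rad, forces in N, time in s.
With the tool pointing down it reaches from about 0.375 to 0.9 m from the base axis. Payload 3.1 kg.
Tool frame: the origin (TCP) lies on the centre line of the jaws, within the pads' length; the fingertips stand robot.nose_length ahead of it and the grasp point (between the pads) lies 6 mm ahead of it (robot.nose_length is the distance from the TCP to the fingertips, in m); z points along the fingers, y is the line along which they close (so a half turn about z gives the same grasp; the last joint's range is limited). The gripper opens to 87 mm and grips with 3 to 60 N. Pads are 19 mm wide; open, the fingers measure 117 mm over their backs; the gripper's body (75 mm by 190 mm) begins 51 mm behind the grasp point.
Start: joints at [-1.389, 0.527, 1.433, -0, 1.181, -0.178], TCP at [0.22, -0.585, 0.248] pointing down, gripper open.
Joint ranges: [-3.08, 3.08], [-0.75, 2.2], [0.22, 2.44], [-1.43, 4.57], [0, 2.65], [-2.85, 2.85]. Speed limits (rad/s): [2.79, 2.79, 3.14, 3.14, 3.14, 3.14].

## Interface

Orientations are given as a unit quaternion [x, y, z, w].
In Python, from rig import robot gives the robot as it stands.
- The arm moves only by the shell command python3 -m crank 'ROWS' [FORCE]. ROWS is JSON, one flat list of numbers, 7 for each row, row after row: the shift along the tool's x, y, z in mm, then the turn, a rotation vector about the tool's x, y, z in degrees, then the closure in counts, from 0 (fully open) to 255 (shut). In form: [x, y, z, ax, ay, az, fingers, x, y, z, ax, ay, az, fingers, ...]. A call has exactly 5 rows; each row is the pose to reach, as a shift and turn from the pose commanded when the call began, along the tool's axes at that moment; what a row does not reach only later rows make up. A row lasts 1/12 s, in which the tool goes at most 41.7 mm and 7.16 degrees, less where a joint would pass 70% of its speed; a pose out of reach is approached as far as the arm can. A call with a gripper value outside its range is refused whole. The fingers move at their own pace and stop on an object; FORCE is the grip in N (left out, the last holds). Time passes only in rows, so rows that repeat a pose let the fingers close, or fill a call up. It gives the time, the measured TCP pose, the force, the opening and the grip force at its end, in the units of the state.
- robot.get_obs(): the state, without advancing time (a new reading comes with each control period).
- robot.camera(name): name is "side" or "top"; returns a dict with "pixels" (480x640x3 uint8, red, green, blue), "intrinsics" (3x3 intrinsics, pixels), "k1" (the pictures are not rectified: a ray, as slopes to the right and down, at radius r is drawn at 1 + k1 r^2 times it, then the intrinsics apply), "extrinsics" (4x4, takes a point from camera to world coordinates). Camera axes: x right, y down, z forward; pixel columns grow to the right and rows downward; lengths in m; the calibration is good to about 2 mm. A picture is of the moment at which its call begins. There is no depth.
- robot.hand_in(): hands the job in; it is judged then, once.
The state is a dict: "time": time; "q": joint angles; "joint_velocities": joint speeds; "joint_torque": joint torques, N m; "position": TCP position; "tool_rot": TCP orientation; "ft_force": force on the tool from outside, world axes, zero at the start; "moment": the same for the moment, N m; "grip_width": finger opening in m; "grip_force": force on a finger pad.
Only numpy, scipy, OpenCV 4.12 (cv2) and the standard library are available. Lean on these libraries where they do the work, as an engineer would, in place of code of your own. Each camera call takes 0.05 s, during which the arm holds its last target. There are 200 camera calls.

## Task

Slide the blue-ringed lamp module out of the open front of its fork in the white rack and set it, head up, into the round socket on top of the grey light unit with its two pins in the two slots. Push it down against the sprung contacts, turn it a quarter turn clockwise (seen from above) to the stop, and finish still gripping it and holding it pressed down with its head flush on the collar, because without that hold the springs lift it again before the clamp screws can be tightened. Leave the orange-ringed module in its fork and everything else on the bench where it is.

Things in the scene. Friction and masses are not known exactly. Their poses are not given: they have to be found in the camera images.
- lamp_blue_grip (a point): Blue-ringed lamp module, loose, upright, about 0.2 kg. Round finned aluminium head, 46 mm diameter, 44 mm tall, to be gripped at any angle about its axis; a brass barrel below. The point lies on the axis, 24 mm above the head's underside, 20 mm below its top. z up, x along the two pins. Top: blue ring round a black disc, with a white line across it, along the pins. Both pins are alike: a half turn changes nothing.
- lamp_blue_pins (a point): Lower part of the blue-ringed module; the point is on its axis, 22 mm below the head's underside, midway between the pins; same axes. Barrel 32 mm diameter, 30 mm long, its last 5 mm tapered to 24 mm. The two opposite bayonet pins along x are 5 mm thick and reach 22 mm from the axis, under the fork's plate: the module can rise 14 mm there, but comes out only through the open front.
- lamp_amber_grip (a point): The other lamp module, the same in every way but for its orange ring; it hangs in the other fork and stays there. The same point and axes as for the blue one.
- rack: White steel rack, fixed, 105 x 220 mm, 65 mm high. Origin: under its middle; -x is the open front. Its top plate, 5 mm thick, spans x = -30 to 45 mm. Two slots in it, 37 mm wide, at y = +55 and -55 mm, run from x = 18 mm out through the front edge. The modules hang by their heads near x = 0, pins across the slot (within 26 degrees); one is clear of the fork, pins and all, beyond x = -55 mm.
- unit: Grey light unit, fixed box 200 (x) x 170 (y) mm, cover 76 mm high, socket in the middle of its top. Origin: under its middle; axes as for the socket. The socket's aluminium collar, 60 mm diameter, stands 12 mm above the cover. Three knurled clamp screws stick out of the collar to 56 mm from its axis, 1.5 mm below the collar's top.
- socket (a point): Centre of the socket's mouth, level with the collar's top, 88 mm above the bench; z up; x along its two slots (red marks beside them). Bore 37 mm. Slots 11 mm wide, open to 24 mm from the axis, straight down. From 15.5 mm down a channel runs from each slot a quarter turn clockwise (from above) to a stop; the other way is blocked. At the stop the module's x lies along the socket's y.
- contacts (a joint): Travel (m) of the white sprung plate in the socket, 0 = up, its top then 18 mm below the collar's. The barrel meets it with the head 12 mm above the collar. Spring: 3 N at first, 9 N fully home, where the head's underside lies on the collar (travel 0.012). The pins can turn only with the head less than 4 mm above the collar; let go after the turn, the module rises those 4 mm.
- dust_cap: Bystander: red plastic dust cap of the socket, 42 mm in diameter, 10 mm thick, lying on the cover of the light unit near a far corner. Origin under its centre.
- objective: Bystander: dark objective lens with a yellow band, 26 mm in diameter, 32 mm tall, standing behind the rack. Origin under its centre.
- petri_dish: Bystander: glass dish with a green sample, 90 mm in diameter, 15 mm tall, near the robot on its left. Origin under its centre.
- sample_jar: Bystander: amber jar with black cap, 54 mm in diameter, 62 mm tall, at the far side, right. Origin under its centre.
- tweezers: Bystander: steel tweezers, 130 mm long, 8 mm thick, lying near the robot, in the middle. Origin under their middle.
- loupe: Bystander: black and silver loupe, 42 mm in diameter, 33 mm tall, at the far side, middle. Origin under its centre.
- slide_box: Bystander: blue box of slides, 87 x 62 x 32 mm, at the far side, left. Origin under its centre.

How it is judged:
By the outcome, as a careful person would: the job done as asked, in the order asked, and still so for the second after the job is handed in, while the arm keeps its last pose, push and grip.
It also fails if it takes over 56 s, if anything falls off the work surface, if the arm or the gripper's body presses on something with over 40 N, if the wrist force passes 120 N, or if a joint passes its speed limit or range.

## Working session

There is one attempt and no reset: what is moved stays moved. The work goes in short steps, Python scripts to look and compute and a shell command to move; the robot and the scene stay as the last step left them, time stands still between calls to the robot, and variables do not carry over. Pictures are saved under pics/ and viewed, at most 10 in all, crops included, and the job is handed in when it is done.

```bash
ls; mkdir -p pics
python3 - <<'E'
from rig import robot
import cv2
print(robot.get_obs(), robot.nose_length)
for n in ("side","top"):
    c=robot.camera(n); cv2.imwrite(f"pics/{n}0.png",c["pixels"][:,:,::-1]); print(n,c["intrinsics"],c["k1"],c["extrinsics"])
E
```

```text
pics
{'time': 0.0, 'q': array([-1.38953368e+00,  5.28461482e-01,  1.43391006e+00, -1.76419081e-06,
        1.18141241e+00, -1.78481376e-01]), 'joint_velocities': array([ 6.61541951e-06, -5.82706188e-05,  2.37814178e-04, -6.67264131e-04,
       -3.50388622e-04,  1.02251442e-04]), 'joint_torque': array([-1.55799266e-04, -4.40039563e+01, -1.76589775e+01,  6.32778229e-02,
        5.82661398e-02, -1.69310256e-04]), 'position': array([ 0.21993351, -0.58428902,  0.246572  ]), 'tool_rot': array([ 9.83865948e-01,  1.78903874e-01, -2.33934797e-06, -1.09564960e-03]), 'ft_force': array([-0.49690322, -0.84520883,  0.0395299 ]), 'moment': array([-0.02759851,  0.06959448, -0.02802957]), 'grip_force': 0.0, 'grip_width': 0.0871473103015167} 0.025
side [[454.68003796   0.         322.41457158]
 [  0.         454.68003796 232.47807257]
 [  0.           0.           1.        ]] 0.0408167431492322 [[-0.96378838 -0.18674947  0.19035912  0.38134857]
 [-0.26617648  0.63036964 -0.72923535  0.6488278 ]
 [ 0.01618771 -0.75349768 -0.65725125  0.66715822]
 [ 0.          0.          0.          1.        ]]
top [[571.99309227   0.         315.01685987]
 [  0.         571.99309227 239.9356978 ]
 [  0.           0.           1.        ]] 0.01259178181397884 [[ 0.01651502 -0.9855367   0.16865547  0.349185  ]
 [-0.99977146 -0.01398674  0.01616788 -0.0244811 ]
 [-0.01357509 -0.16888394 -0.98554246  1.13964419]
 [ 0.          0.          0.          1.        ]]
```

View pics/top0.png

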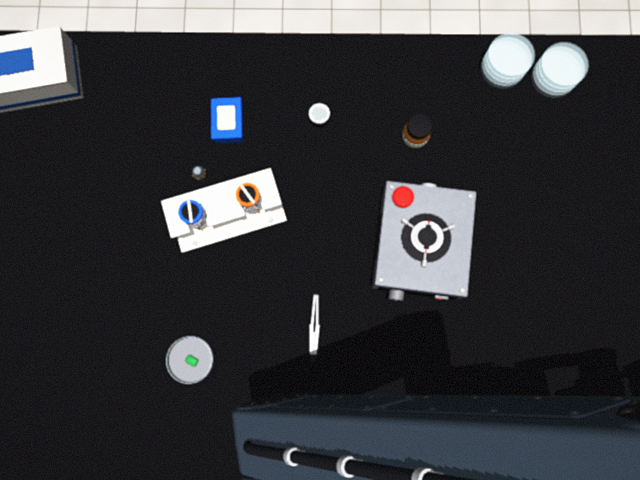

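View pics/side0.png

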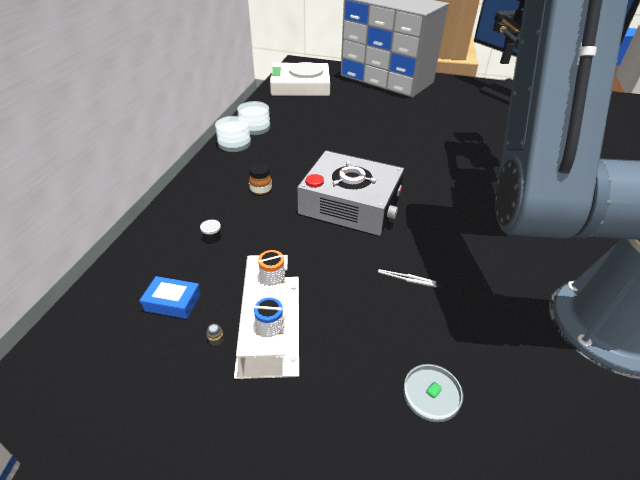

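The top view shows the blue ring at about (191,212), the orange ring at (248,195) and the socket at (427,237). The rack's open front faces image-down, towards the robot. The side view shows blue at (268,310), orange at (271,261) and the socket at (352,175). Next I'll take measurements and look at zoomed crops.

```bash
cat > h.py <<'E'
import cv2, numpy as np
from rig import robot
def rays(c,uv):
    p=cv2.undistortPoints(np.float64(uv).reshape(-1,1,2),c["intrinsics"],np.array([c["k1"],0,0,0.])).reshape(-1,2)
    E=c["extrinsics"]; return E[:3,3],np.c_[p,np.ones(len(p))]@E[:3,:3].T
def plane(c,uv,z):
    o,d=rays(c,uv); return o+d*((z-o[2])/d[:,2])[:,None]
def tri(c1,u1,c2,u2):
    o1,d1=rays(c1,u1);o2,d2=rays(c2,u2);d1=d1[0];d2=d2[0]
    s=np.linalg.lstsq(np.c_[d1,-d2],o2-o1,rcond=None)[0]
    a,b=o1+s[0]*d1,o2+s[1]*d2; return (a+b)/2,np.linalg.norm(a-b)
def mask(c,lo,hi,box):
    h=cv2.cvtColor(c["pixels"],cv2.COLOR_RGB2HSV); m=cv2.inRange(h,np.array(lo),np.array(hi))
    k=np.zeros_like(m);x0,y0,x1,y1=box;k[y0:y1,x0:x1]=255;return m&k
def ell(m):
    cs=cv2.findContours(m,cv2.RETR_EXTERNAL,cv2.CHAIN_APPROX_NONE)[0]
    return cv2.fitEllipse(cv2.convexHull(max(cs,key=cv2.contourArea)))
BLUE=((100,150,60),(125,255,255)); ORG=((5,150,100),(20,255,255))
def crop(c,box,f,name):
    x0,y0,x1,y1=box; cv2.imwrite(name,cv2.resize(c["pixels"][y0:y1,x0:x1,::-1],None,fx=f,fy=f,interpolation=cv2.INTER_CUBIC))
E
python3 - <<'E'
from h import *
t=robot.camera("top");s=robot.camera("side")
for n,col,bt,bs in (("blue",BLUE,(170,190,212,235),(245,290,292,330)),("org",ORG,(230,175,268,215),(250,245,292,275))):
    et=ell(mask(t,*col,bt));es=ell(mask(s,*col,bs))
    print(n,et,es,"\n",plane(t,[et[0]],.109),plane(s,[es[0]],.109),tri(t,[et[0]],s,[es[0]]))
# collar
m=mask(t,(0,0,150),(179,60,255),(405,218,450,258)); m=cv2.morphologyEx(m,cv2.MORPH_OPEN,np.ones((5,5),np.uint8)); e=ell(m)
print("collar",e,plane(t,[e[0]],.088))
a=t["pixels"][150:270,150:300];b=t["pixels"][180:300,370:480]
A=cv2.resize(a[:,:,::-1],None,fx=3.3,fy=4,interpolation=cv2.INTER_CUBIC)
crop(t,(155,160,295,260),5,"pics/rack1.png");crop(t,(395,205,460,270),8,"pics/sock1.png")
E
```

```text
blue ((191.1798553466797, 212.1541290283203), (20.57559585571289, 22.985082626342773), 46.09641647338867) ((267.56634521484375, 312.5426940917969), (18.853437423706055, 26.87089729309082), 88.25579833984375) 
 [[0.57439319 0.22213988 0.109     ]] [[0.5742425  0.23538403 0.109     ]] (array([0.57808999, 0.22548736, 0.09558521]), np.float64(0.001508170339498682))
org ((245.2455596923828, 196.28294372558594), (17.062686920166016, 21.444839477539062), 141.07290649414062) ((271.05694580078125, 262.0694885253906), (16.926088333129883, 24.315479278564453), 81.77835845947266) 
 [[0.60587445 0.12322095 0.109     ]] [[0.60758195 0.12999624 0.109     ]] (array([0.60873881, 0.12433995, 0.10277554]), np.float64(0.002575897310918683))
collar ((420.0322265625, 235.8460235595703), (18.731670379638672, 28.90825080871582), 178.6248779296875) [[ 0.53965418 -0.20267155  0.088     ]]
```

View pics/rack1.png

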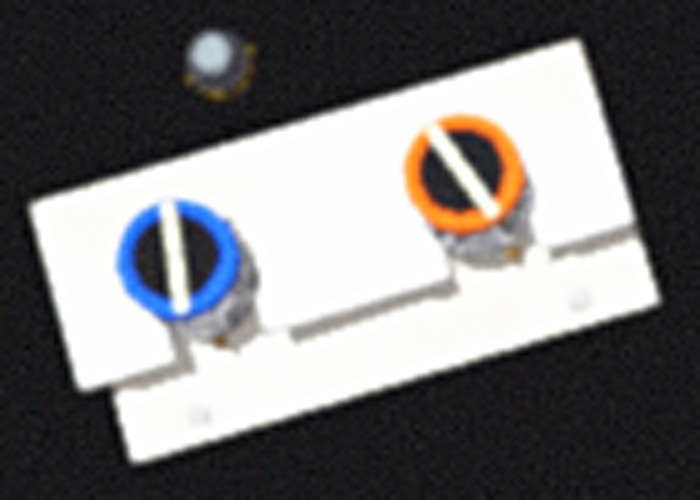

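View pics/sock1.png

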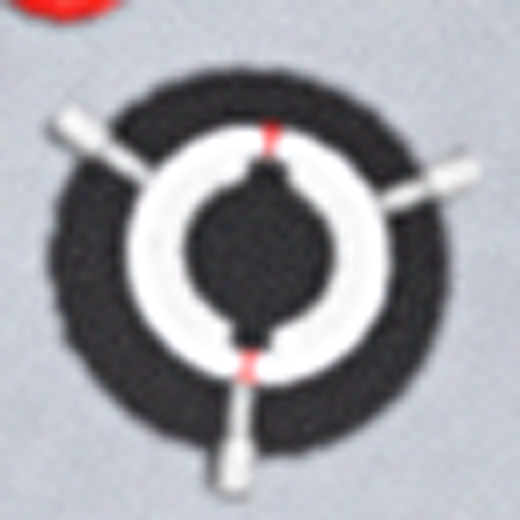

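The rack crop shows blue centred at about (179,260), orange at (465,175), and slots opening at the bottom edge. The socket crop shows red marks at (272,138) and (249,368) and a bore centre near (260,250). In this view the white lines look closer to lying along the slot than across it. I'll check that against projected pin positions, along with the rack pose and the side view.

```bash
cat >> h.py <<'E'
def proj(c,P):
    Ei=np.linalg.inv(c["extrinsics"]); return cv2.projectPoints(np.float64(P).reshape(-1,1,3),cv2.Rodrigues(Ei[:3,:3])[0],Ei[:3,3],c["intrinsics"],np.array([c["k1"],0,0,0.]))[0].reshape(-1,2)
E
python3 - <<'E'
from h import *
t=robot.camera("top");s=robot.camera("side")
cr=np.array([[30,203],[580,38],[635,235],[80,390]])/5+[155,160]
P=plane(t,cr,.065);print("rack corners",P.round(4).tolist())
ey=P[0]-P[1];print("len",np.linalg.norm(ey)); ey/=np.linalg.norm(ey); ex=np.array([ey[1],-ey[0],0]); print("rack x",ex)
R0=(P[0]+P[1])/2-.045*ex;print("rack0",R0)
for sg in (1,-1):print("slot axis x=0",R0+sg*.055*ey)
for a,b in (((168,205),(182,310)),((430,130),(492,215))):
    q=plane(t,np.array([a,b])/5+[155,160],.109);d=q[1]-q[0];print("line mid",q.mean(0),"len",np.linalg.norm(d),"angle",np.degrees(np.arctan2(d[1],d[0])))
bc=np.array([.5744,.2221,0])
for nm,dd in (("along line",d*0+0),): pass
print("axis proj crop at z .109,.065,.043",(proj(t,[bc+[0,0,z] for z in (.109,.065,.043)])-[155,160])*5)
print("rack x pins", (proj(t,[bc+[0,0,.043]-.022*ex,bc+[0,0,.043]-.022*ey])-[155,160])*5)
rm=np.array([[272,138],[249,368],[260,250]])/8+[395,205]; q=plane(t,rm,.088);d=q[0]-q[1];print("sock marks",q,np.linalg.norm(d),np.degrees(np.arctan2(d[1],d[0])))
m=mask(t,(0,0,150),(179,60,255),(409,219,446,256))
crop(s,(225,240,315,390),4,"pics/side1.png")
E
```

```text
rack corners [[0.6061, 0.2924, 0.065], [0.675, 0.0814, 0.065], [0.5966, 0.0578, 0.065], [0.5329, 0.2686, 0.065]]
len 0.22197609175714747
rack x [0.95057929 0.31048192 0.        ]
rack0 [0.59773443 0.17288134 0.065     ]
slot axis x=0 [0.58065793 0.2251632  0.065     ]
slot axis x=0 [0.61481094 0.12059948 0.065     ]
line mid [0.57566199 0.22440076 0.109     ] len 0.04028902271367348 angle -169.560512545555
line mid [0.60936569 0.11974586 0.109     ] len 0.04023967356348765 angle -142.98541373748728
axis proj crop at z .109,.065,.043 [[181.00788532 260.75408254]
 [206.97581836 285.54509328]
 [219.20573654 297.2213438 ]]
rack x pins [[233.91749776 349.83314603]
 [273.20729303 280.90631192]]
sock marks [[ 0.56571443 -0.21974787  0.088     ]
 [ 0.51127095 -0.21351468  0.088     ]
 [ 0.53908476 -0.21651554  0.088     ]] 0.054799143349161666 -6.531303893090725
```

View pics/side1.png

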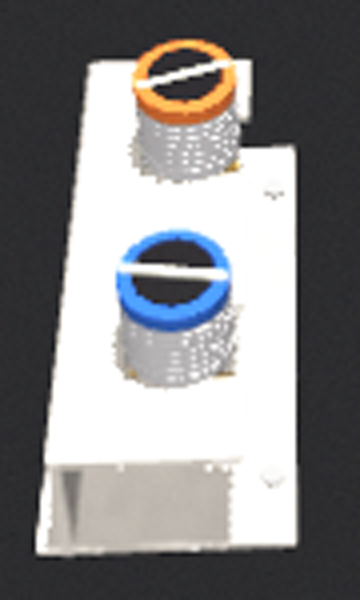

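Lengths check out: rack 222 mm, white lines 40 mm, marks 55 mm. The brass pin seen in front confirms the pins lie along the white line. Blue is at about (0.575, 0.2235) with its pins at 10.4°, and rack +x points at 18°. The socket is at (0.539, -0.2165), slots at -6.5°. I'll start with the transit.

```bash
python3 -m crank '[28,-28.6,0,0,0,0,0,56,-57.2,0,0,0,0,0,84,-85.8,0,0,0,0,0,112,-114.4,0,0,0,0,0,140,-143,0,0,0,0,0]'
python3 -m crank '[28,-28.6,0,0,0,0,0,56,-57.2,0,0,0,0,0,84,-85.8,0,0,0,0,0,112,-114.4,0,0,0,0,0,140,-143,0,0,0,0,0]'
python3 -m crank '[28,-28.6,0,0,0,0,0,56,-57.2,0,0,0,0,0,84,-85.8,0,0,0,0,0,112,-114.4,0,0,0,0,0,140,-143,0,0,0,0,0]'
python3 -m crank '[28,-28.6,0,0,0,-7,0,56,-57.2,0,0,0,-14,0,84,-85.8,0,0,0,-21,0,112,-114.4,0,0,0,-28,0,140,-143,0,0,0,-35,0]'
python3 -m crank '[0,0,0,0,0,-7,0,0,0,0,0,0,-14,0,0,0,0,0,0,-21,0,0,0,0,0,0,-28,0,0,0,0,0,0,-35,0]'
cat >> h.py <<'E'
from scipy.spatial.transform import Rotation as Ro
def delta(P,phi):
    "shift in tool axes (mm), turn about tool z (deg) to TCP P, y-axis heading phi"
    o=robot.get_obs();R=Ro.from_quat(o["tool_rot"]);y=R.as_matrix()[:,1]
    cur=np.degrees(np.arctan2(y[1],y[0]))
    print("t",o["time"],"pos",o["position"].round(4),"phi",cur.round(1),"tilt",R.as_matrix()[2].round(4),"F",o["ft_force"].round(1),"grip",o["grip_width"],o["grip_force"])
    print("shift",(R.inv().apply(np.array(P)-o["position"])*1e3).round(1),"turn",round(-(phi-cur),1))
E
python3 -c "
from h import *
delta([.575,.2235,.20],18)"
```

```text
time: 0.72
position: [0.3011, -0.4001, 0.2475]
tool_rot: [0.984, 0.179, 0.0, 0.0]
ft_force: [0.7, -0.3, 1.0]
grip_width: 0.0868
grip_force: 0.0
time: 1.13
position: [0.3819, -0.217, 0.2478]
tool_rot: [0.984, 0.179, 0.0, 0.0]
ft_force: [1.0, 0.1, 0.4]
grip_width: 0.087
grip_force: 0.0
time: 1.55
position: [0.4626, -0.0336, 0.2478]
tool_rot: [0.984, 0.179, 0.0, 0.0]
ft_force: [0.9, -0.3, -0.4]
grip_width: 0.087
grip_force: 0.0
time: 1.97
position: [0.5432, 0.1498, 0.2477]
tool_rot: [0.883, 0.469, 0.0, 0.0]
ft_force: [0.6, -1.4, 0.4]
grip_width: 0.087
grip_force: 0.0
time: 2.38
position: [0.5428, 0.1479, 0.2475]
tool_rot: [0.701, 0.713, -0.0, -0.0]
ft_force: [0.3, -0.6, 0.4]
grip_width: 0.0872
grip_force: 0.0
t 2.3833 pos [0.5428 0.1479 0.2475] phi 1.0 tilt [-0.e+00 -1.e-04 -1.e+00] F [ 0.3 -0.6  0.4] grip 0.08719076085385422 0.0
shift [75.  33.6 47.5] turn -17.0
```

```bash
python3 -m crank '[20,9,10,0,0,-5,0,40,18,20,0,0,-10,0,60,27,30,0,0,-14,0,75,33.6,40,0,0,-17,0,75,33.6,47,0,0,-17,0]' >/dev/null
python3 -m crank '[0,0,20,0,0,0,0,0,0,40,0,0,0,0,0,0,55,0,0,0,0,0,0,55,0,0,0,0,0,0,55,0,0,0,0]' >/dev/null
python3 - <<'E'
from h import *
t=robot.camera("top");s=robot.camera("side");delta([.575,.2235,.095],18)
cv2.imwrite("pics/j.png",np.hstack([cv2.resize(c["pixels"][b[1]:b[3],b[0]:b[2],::-1],(400,400)) for c,b in((t,(130,150,250,270)),(s,(205,240,325,360)))]))
E
```

```text
t 3.3167 pos [0.5763 0.2227 0.1466] phi 17.6 tilt [-3.0e-04  1.8e-03 -1.0e+00] F [ 0.2 -0.1  0.5] grip 0.08720082207589412 0.0
shift [ 1.1 -1.1 51.6] turn -0.4
```

View pics/j.png

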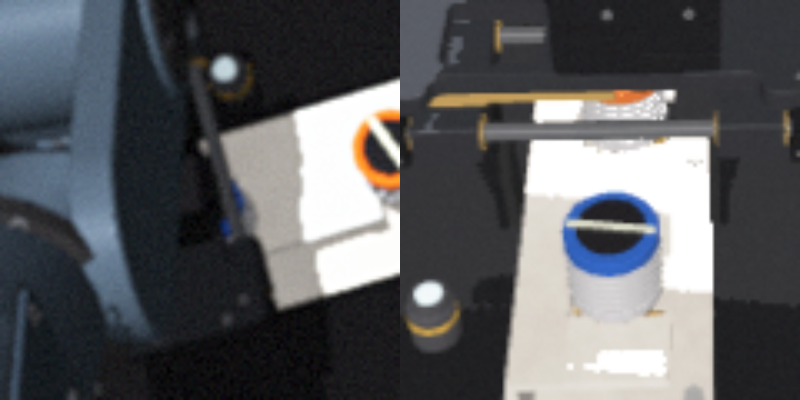

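The side view shows the fingers (x≈505 and 720) flanking the ring (612,232), so it is centred along the closing line. Descend and grip.

```bash
python3 -m crank '[0.5,-0.5,12,0,0,0,0,1,-1,24,0,0,0,0,1,-1,36,0,0,0,0,1,-1,47,0,0,0,0,1,-1,51.5,0,0,0,0]'
python3 -m crank '[0,0,0,0,0,0,100,0,0,0,0,0,0,140,0,0,0,0,0,0,180,0,0,0,0,0,0,220,0,0,0,0,0,0,255]' 40
python3 -m crank '[0,0,0,0,0,0,255,0,0,0,0,0,0,255,0,0,0,0,0,0,255,0,0,0,0,0,0,255,0,0,0,0,0,0,255]' 40
python3 -c "
from h import *
delta([.575-.08*.951,.2235-.08*.31,.098],18)"
```

```text
time: 3.73
position: [0.5729, 0.2233, 0.0915]
tool_rot: [0.59, 0.807, -0.001, -0.001]
ft_force: [-0.3, -0.3, 0.2]
grip_width: 0.0865
grip_force: 0.0
time: 4.15
position: [0.5748, 0.2237, 0.0947]
tool_rot: [0.59, 0.807, 0.0, 0.0]
ft_force: [0.1, -0.3, 0.1]
grip_width: 0.0612
grip_force: 0.0
time: 4.57
position: [0.5754, 0.2238, 0.0946]
tool_rot: [0.591, 0.807, 0.001, 0.001]
ft_force: [2.2, 1.9, 2.7]
grip_width: 0.0452
grip_force: 40.0
t 4.5667 pos [0.5754 0.2238 0.0946] phi 17.6 tilt [-2.0e-04  2.5e-03 -1.0e+00] F [2.2 1.9 2.7] grip 0.04520600227371236 39.995781225152314
shift [ -0.8 -80.5  -3.6] turn -0.4
```

```bash
python3 -m crank '[0,0,-2,0,0,0,255,0,0,-4,0,0,0,255,0,-8,-4,0,0,0,255,0,-20,-4,0,0,0,255,0,-34,-4,0,0,0,255]'
python3 -m crank '[0,-14,0,0,0,0,255,0,-28,0,0,0,0,255,0,-42,0,0,0,0,255,0,-52,0,0,0,0,255,0,-56,0,0,0,0,255]'
python3 -m crank '[0,0,-10,0,0,0,255,0,0,-35,0,0,0,255,0,0,-70,0,0,0,255,0,0,-105,0,0,0,255,0,0,-130,0,0,0,255]'
python3 - <<'E'
from h import *
t=robot.camera("top");s=robot.camera("side");delta([.539,-.2165,.23],18-17)
cv2.imwrite("pics/k.png",np.hstack([t["pixels"][120:420,60:380,::-1],s["pixels"][100:400,200:520,::-1]]))
E
```

```text
time: 4.98
position: [0.5407, 0.213, 0.0976]
tool_rot: [0.59, 0.807, -0.001, -0.0]
ft_force: [0.1, 0.0, -1.7]
grip_width: 0.0454
grip_force: 40.0
time: 5.4
position: [0.4849, 0.1957, 0.0976]
tool_rot: [0.59, 0.807, -0.002, -0.002]
ft_force: [-0.6, -1.1, -2.1]
grip_width: 0.0454
grip_force: 40.0
time: 5.82
position: [0.49, 0.1967, 0.2316]
tool_rot: [0.59, 0.807, 0.002, 0.002]
ft_force: [1.7, -0.5, -1.5]
grip_width: 0.0451
grip_force: 40.0
t 5.9167 pos [0.4923 0.1972 0.2335] phi 17.6 tilt [-0.0016  0.0124 -0.9999] F [ 0.4 -0.5 -2.1] grip 0.0447171078164776 39.99559117946774
shift [-408.4  -80.8    3.2] turn 16.6
```

View pics/k.png

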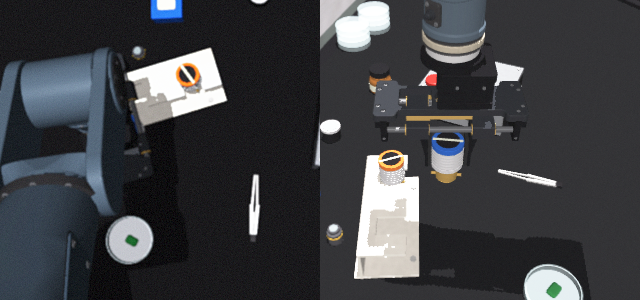

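The blue module is held clear of the rack, hanging upright under the jaws (side crop about (447,150)). The orange one is undisturbed. Next: carry it to the socket.

```bash
python3 -m crank '[-25,-5,0,0,0,0,255,-65,-13,0,0,0,0,255,-105,-21,0,0,0,0,255,-145,-29,0,0,0,0,255,-184,-37,0,0,0,0,255]' >/dev/null
python3 -m crank '[-40,-8,0,0,0,0,255,-80,-16,0,0,0,0,255,-120,-24,0,0,0,0,255,-155,-31,0,0,0,0,255,-180,-36,0,0,0,0,255]' >/dev/null
python3 -m crank '[-15,-3,0,0,0,4,255,-30,-5,0,0,0,8,255,-40,-7,0,0,0,12,255,-44,-8,0,0,0,16,255,-44,-8,0,0,0,16.6,255]' >/dev/null
python3 - <<'E'
from h import *
delta([.539,-.2165,.170],1)
E
```

```text
t 7.1667 pos [ 0.5347 -0.2183  0.227 ] phi 0.8 tilt [ 4.0e-04 -1.1e-03 -1.0e+00] F [ 0.5  0.4 -2.7] grip 0.045667819529408 39.996381173841655
shift [ 1.7  4.4 57. ] turn -0.2
```

```bash
python3 -m crank '[1,2,15,0,0,0,255,1.7,4.4,30,0,0,0,255,1.7,4.4,45,0,0,0,255,1.7,4.4,54,0,0,0,255,1.7,4.4,54,0,0,0,255]' >/dev/null
python3 -m crank '[0,0,0,0,0,0,255,0,0,0,0,0,0,255,0,0,0,0,0,0,255,0,0,0,0,0,0,255,0,0,0,0,0,0,255]' >/dev/null
python3 - <<'E'
from h import *
s=robot.camera("side");t=robot.camera("top");delta([.539,-.2165,.170],1)
P=robot.get_obs()["position"]
ax=[P+[0,0,z] for z in (-.006+.020,-.006-.024,-.006-.054)]
print("expected axis top/underside/bottom px",proj(s,ax).round(1).tolist(),"socket px",proj(s,[[.539,-.2165,.088]]),"top",proj(t,[[.539,-.2165,.088]]))
crop(s,(300,110,410,210),5,"pics/l.png");cv2.imwrite("pics/lt.png",t["pixels"][...,::-1])
E
```

```text
t 8.1 pos [ 0.5394 -0.2154  0.1745] phi 1.0 tilt [-5.e-04  8.e-04 -1.e+00] F [-0.   0.  -2.3] grip 0.044855218183373395 39.99560492578894
shift [-1.1 -0.4  4.5] turn 0.0
expected axis top/underside/bottom px [[355.1, 132.6], [353.8, 150.6], [353.0, 162.3]] socket px [[352.564284   171.96054724]] top [[427.49237385 236.2947079 ]]
```

View pics/l.png

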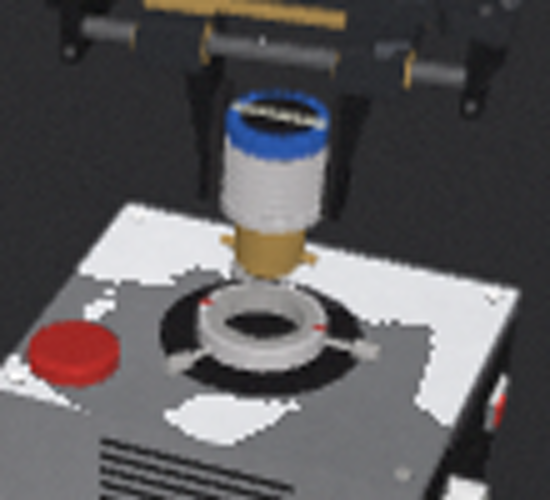

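The side crop shows the pins at (226,240) and (312,259), barrel bottom at about (269,262), and marks at (207,301) and (319,327). I'll work out the relative offset within this one view.

Run:
```python
from h import *
s=robot.camera("side");P=robot.get_obs()["position"];img=s["pixels"]
f=lambda a:np.array(a)/5+[300,110]
m=mask(s,(10,90,60),(30,255,255),(340,154,368,167)); ys,xs=np.nonzero(m)
for r in range(154,167):
    k=xs[ys==r]
    if len(k):print(r,k.min(),k.max(),end="; ")
rm=cv2.inRange(cv2.cvtColor(img,cv2.COLOR_RGB2HSV),np.array((0,70,60)),np.array((8,255,255)))|mask(s,(172,70,60),(179,255,255),(0,0,640,480))
for b in ((336,165,346,175),(358,170,370,180)):
    q=rm[b[1]:b[3],b[0]:b[2]];yy,xx=np.nonzero(q);print("mark",xx.mean()+b[0],yy.mean()+b[1],len(xx))
pins=plane(s,f([(226,240),(312,259)]),P[2]-.052);bot=plane(s,f([(269,262)]),P[2]-.060);mk=plane(s,f([(207,301),(319,327)]),.088)
an=lambda q:np.degrees(np.arctan2(*(q[0]-q[1])[[1,0]]))
print("\npins mid",pins.mean(0),np.linalg.norm(pins[0]-pins[1]),an(pins));print("bot",bot);print("marks",mk.mean(0),np.linalg.norm(mk[0]-mk[1]),an(mk));print(P)
```

```text
155 347 347; 156 348 360; 157 345 360; 158 345 360; 159 347 360; 160 347 360; 161 347 362; 162 348 362; 163 348 358; 164 349 357; 165 351 355; mark 340.8 169.6 5
mark 364.0 175.0 3

pins mid [ 0.53764619 -0.21307922  0.12242015] 0.040474290681108825 -6.084358916547245
bot [[ 0.53756819 -0.21550951  0.11442015]]
marks [ 0.53836127 -0.21317715  0.088     ] 0.05404240656095563 -6.364804599655833
[ 0.5393237  -0.2153328   0.17442015]
```

Pin and slot angles agree to 0.3° and the offset is within 1 mm. Insert in stages.

```bash
python3 -m crank '[0,0.5,8,0,0,0,255,0,0.5,16,0,0,0,255,0,0.5,24,0,0,0,255,0,0.5,29,0,0,0,255,0,0.5,32,0,0,0,255]' 
python3 -m crank '[0,0,2,0,0,0,255,0,0,4,0,0,0,255,0,0,6,0,0,0,255,0,0,8,0,0,0,255,0,0,8,0,0,0,255]'
```

```text
time: 8.57
position: [0.539, -0.2148, 0.1404]
tool_rot: [0.701, 0.713, -0.0, -0.001]
ft_force: [-0.6, -0.5, -1.8]
grip_width: 0.0452
grip_force: 40.0
time: 8.98
position: [0.5396, -0.2152, 0.1338]
tool_rot: [0.701, 0.713, -0.0, -0.0]
ft_force: [0.3, 0.4, -2.8]
grip_width: 0.0455
grip_force: 40.0
```

```bash
python3 -m crank '[0,0,3,0,0,0,255,0,0,6,0,0,0,255,0,0,9,0,0,0,255,0,0,11,0,0,0,255,0,0,12,0,0,0,255]'
python3 -m crank '[0,0,1,0,0,0,255,0,0,2,0,0,0,255,0,0,3,0,0,0,255,0,0,4,0,0,0,255,0,0,4,0,0,0,255]'
```

```text
time: 9.4
position: [0.5401, -0.2155, 0.1225]
tool_rot: [0.701, 0.713, 0.0, 0.001]
ft_force: [-0.1, 0.6, 4.3]
grip_width: 0.0452
grip_force: 40.0
time: 9.82
position: [0.5401, -0.2155, 0.1186]
tool_rot: [0.701, 0.713, 0.0, 0.001]
ft_force: [-0.3, -1.0, 6.5]
grip_width: 0.0449
grip_force: 40.0
```

Home against the springs (about 9 N net). Now turn clockwise in steps.

```bash
python3 -m crank '[0,0,0,0,0,6,255,0,0,0,0,0,12,255,0,0,0,0,0,18,255,0,0,0,0,0,24,255,0,0,0,0,0,30,255]'
python3 -m crank '[0,0,0,0,0,6,255,0,0,0,0,0,12,255,0,0,0,0,0,18,255,0,0,0,0,0,24,255,0,0,0,0,0,30,255]'; python3 -c "
from h import *
delta([.54,-.2155,.118],-89); print(robot.get_obs()['moment'])"
```

```text
time: 10.23
position: [0.5404, -0.2158, 0.1188]
tool_rot: [0.863, 0.506, 0.0, 0.001]
ft_force: [0.3, 0.1, 5.2]
grip_width: 0.0454
grip_force: 40.0
time: 10.65
position: [0.5404, -0.2158, 0.1189]
tool_rot: [0.964, 0.265, 0.001, 0.001]
ft_force: [-0.7, -1.0, 6.3]
grip_width: 0.0456
grip_force: 40.0
t 10.65 pos [ 0.5404 -0.2158  0.1189] phi -59.3 tilt [ 7.0e-04  2.2e-03 -1.0e+00] F [-0.7 -1.   6.3] grip 0.04564132350788905 39.98799551278353
shift [-0.2 -0.5  0.9] turn 29.7
[-0.10594711  0.13896926 -0.02300712]
```

```bash
python3 -m crank '[0,0,0,0,0,6,255,0,0,0,0,0,12,255,0,0,0,0,0,18,255,0,0,0,0,0,24,255,0,0,0,0,0,28,255]'
python3 -c "
from h import *
delta([.54,-.2155,.118],-89); print(robot.get_obs()['moment'])"
python3 -m crank '[0,0,0.4,0,0,1,255,0,0,0.8,0,0,2,255,0,0,1.2,0,0,3,255,0,0,1.6,0,0,4,255,0,0,2,0,0,4,255]' ; python3 -c "
from h import *
delta([.54,-.2155,.118],-89); print(robot.get_obs()['moment'])"
```

```text
time: 11.07
position: [0.5404, -0.2158, 0.1188]
tool_rot: [1.0, 0.024, 0.001, 0.001]
ft_force: [-0.6, -0.8, 6.0]
grip_width: 0.0453
grip_force: 40.0
t 11.0667 pos [ 0.5404 -0.2158  0.1188] phi -87.2 tilt [ 0.0017  0.0014 -1.    ] F [-0.6 -0.8  6. ] grip 0.04527322732114633 39.99209162313491
shift [-0.3 -0.3  0.8] turn 1.8
[0.04686977 0.13752867 0.05355445]
time: 11.48
position: [0.5405, -0.2158, 0.1177]
tool_rot: [1.0, -0.008, 0.001, 0.001]
ft_force: [-1.2, 0.4, 14.1]
grip_width: 0.0453
grip_force: 40.0
t 11.4833 pos [ 0.5405 -0.2158  0.1177] phi -90.9 tilt [ 0.002   0.0017 -1.    ] F [-1.2  0.4 14.1] grip 0.045320257888380316 39.99534398317337
shift [-0.5 -0.3 -0.3] turn -1.9
[0.24180144 0.40843394 0.24457103]
```

```bash
python3 -m crank '[0,0,0.5,0,0,1,255,0,0,1,0,0,2,255,0,0,1,0,0,3,255,0,0,1,0,0,3,255,0,0,1,0,0,3,255]' 45
python3 - <<'E'
from h import *
delta([.54,-.2155,.118],-89); print(robot.get_obs()['moment'])
s=robot.camera("side");crop(s,(300,110,410,210),5,"pics/m.png")
E
```

```text
time: 11.9
position: [0.5406, -0.2158, 0.1176]
tool_rot: [0.999, -0.032, 0.001, 0.001]
ft_force: [-2.8, 1.6, 16.5]
grip_width: 0.045
grip_force: 45.0
t 11.9 pos [ 0.5406 -0.2158  0.1176] phi -93.7 tilt [ 0.0024  0.0029 -1.    ] F [-2.8  1.6 16.5] grip 0.045002563756393464 44.99404893256724
shift [-0.7 -0.3 -0.4] turn -4.7
[0.39445333 0.43847499 0.95081691]
```

View pics/m.png

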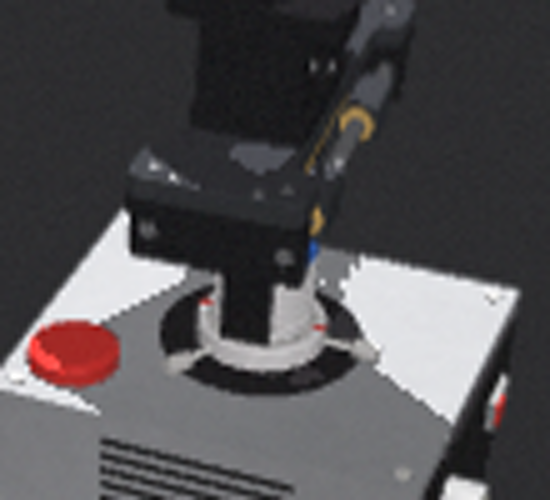

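The side view shows the head sitting on the collar (about (262,320)) with the jaws around it and the bystanders in place. Wrist torque has risen to 0.95 N m against the stop, and push is about 19 N with no further descent. Let it settle and hand in.

```bash
python3 -m crank '[0,0,0,0,0,0,255,0,0,0,0,0,0,255,0,0,0,0,0,0,255,0,0,0,0,0,0,255,0,0,0,0,0,0,255]' 45
python3 - <<'E'
from rig import robot
o=robot.get_obs();print(o["position"],o["moment"],o["ft_force"])
print(robot.hand_in())
E
```

```text
time: 12.37
position: [0.5407, -0.2158, 0.1177]
tool_rot: [0.999, -0.032, 0.001, 0.001]
ft_force: [-2.4, 1.5, 16.2]
grip_width: 0.0452
grip_force: 45.0
[ 0.54065242 -0.21578914  0.11769144] [0.4639835  0.42747118 0.95098119] [-2.37313248  1.52491178 16.17542357]
the job is handed in; nothing more can be done
None
```

I handed the job in at 12.4 s with the blue module in the socket, turned clockwise to the stop, and still gripped and pressed down flush on the collar; the hand-in gave no verdict.

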